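Sort mirror-image molecule models into their trays

ROBOT

A 6-joint arm with a two-finger parallel gripper is mounted at the origin on the work surface. World frame = base frame: x ahead of the robot, y to its left, z up, the work surface at z = 0. Lengths are in m, angles in rad, forces in N, time in s.
With the tool pointing down it reaches from about 0.35 to 0.775 m from the base axis. Payload 5.5 kg.
Tool frame: the origin (TCP) lies midway between the tips of the shut fingers; the grasp point (between the pads) lies 19 mm behind it; z points along the fingers, y is the line along which they close (so a half turn about z gives the same grasp; the last joint's range is limited). The gripper opens to 85 mm and grips with 20 to 120 N. Pads are 22 mm wide; open, the fingers measure 114 mm over their backs; the gripper's body (76 mm by 85 mm) begins 54 mm behind the grasp point. The pads swing forward as they close: fully open they stand 13 mm farther back than shut.
Start: joints at [1.196, 0.313, 0.046, 1.304, 0, 1.431], TCP at [0.134, 0.559, 0.231] pointing down, gripper open.
Joint ranges: [-2.76, 2.76], [-0.86, 1.69], [-1.03, 1.26], [-2.2, 2.34], [-1.47, 1.5], [-3.14, 3.14]. Speed limits (rad/s): [2.57, 2.57, 3.14, 3.14, 3.14, 3.14].

INTERFACE

Orientations are given as a unit quaternion [w, x, y, z].
In Python, from workcell import telemetry, imaging, env gives the robot as it stands. The module is installed in compiled form; this text tells all that it offers.
- The arm moves only by the tool step_arm, never from a script. Its argument "moves" is a list of rows, each a list of 3 entries, a list of its own where there are three numbers: the shift along the tool's x, y, z in mm, then the turn, a rotation vector about the tool's x, y, z in rad, then the finger opening in mm, from 0 to 85.4. A call has 1 to 8 rows; each row is the pose to reach, as a shift and turn from the pose commanded when the call began, along the tool's axes at that moment; what a row does not reach only later rows make up. A row lasts 1/12 s, in which the tool goes at most 41.7 mm and 7.16 degrees, less where a joint would pass 70% of its speed; a pose out of reach is approached as far as the arm can. A call with a gripper value outside its range is refused whole. The fingers move at their own pace and stop on an object; "grip_force" is the grip in N (left out, the last holds). Time passes only in rows, so rows that repeat a pose let the fingers close. It gives the time, the measured TCP pose, the force, the opening and the grip force at its end, in the units of the state.
- telemetry.get_state(): the state, without advancing time (a new reading comes with each control period).
- imaging.read_camera(name): name is "scene" or "top" or "wrist"; returns the picture (420x560x3 uint8, red, green, blue); there is no depth.
- imaging.camera_params(name): a dict with "camera_matrix" (3x3 intrinsics, pixels), "D" ([k1, k2, p1, p2, k3] as OpenCV has them; the pictures are not rectified), "pose" (4x4, takes a point from camera to world coordinates). Camera axes: x right, y up, looking along -z (the intrinsics and any distortion apply to the point x, -y, -z); pixel columns grow to the right and rows downward; lengths in m; the calibration is good to about 2 mm. A picture is of the moment at which its call begins: read the wrist's pose just before it. camera_params takes no time and is no camera call; for the wrist camera it gives the pose at the moment of the call.
- env.hand_in(): hands the job in; it is judged then, once.
The state is a dict: "clock": time; "joint_pos": joint angles; "qvel": joint speeds; "tau": joint torques, N m; "tcp_pos": TCP position; "orientation": TCP orientation; "wrist_force": force on the tool from outside, world axes, zero at the start; "ft_torque": the same for the moment, N m; "finger_gap": finger opening in m; "grip_force": force on a finger pad.
Only numpy, scipy, OpenCV 4.12 (cv2) and the standard library are available. Lean on these libraries where they do the work, as an engineer would, in place of code of your own. Each camera call takes 0.05 s, during which the arm holds its last target. There are 200 camera calls.

TASK

Four molecule models stand mixed up on the bench, left-handed and right-handed mirror images of each other; each of the two white trays already holds one model of its kind. Put each loose model into the tray whose model has the same handedness (with the white ball on top, red, green, blue run the same way round), so that each tray ends up with three alike, standing on the tray's floor with their white balls on top. Set them down rather than drop them, and do not shift the two models already in the trays or the glassware and other things standing about.

Things in the scene. Friction and masses are not known exactly. Their poses are not given: they have to be found in the camera images.
- left_1: Left-handed ball-and-stick model on the bench, to be sorted: from above, red to green to blue runs ANTICLOCKWISE. White, red, green and blue balls on a black middle ball (34 mm dia., centre 30 mm up). Origin under the middle ball, level with the feet; z up through the white ball, x towards the red ball. Loose, rigid, 0.07 to 0.13 kg.
- left_2: Left-handed ball-and-stick model on the bench, to be sorted: from above, red to green to blue runs ANTICLOCKWISE. Stands on three 30 mm balls 120 degrees apart, 43 mm out from its axis (fills a circle of 117 mm dia.); 89 mm tall. Origin and axes as for left_1.
- left_1_white (a point): Centre of the white ball (26 mm dia.) on top of left_1, 76 mm above its feet: the place to grip; below it a 7 mm stick, and the middle ball's top 29 mm below this point.
- left_2_white (a point): Centre of the white ball (26 mm dia.) on top of left_2, 76 mm above its feet: the place to grip; below it a 7 mm stick, and the middle ball's top 29 mm below this point.
- left_sample: Left-handed model (red to green to blue ANTICLOCKWISE from above), same size and origin as the loose ones, already standing in the left-handed tray near the end away from the robot; to be left there.
- left_tray: White open tray of the left-handed models, fixed to the bench left or right of them (varies). Outside 400 (x) by 145 (y) by 35 mm high, walls and floor 5 mm. Origin: centre of its underside; x along it, away from the robot. Sample at about x = +130 mm; room for two models in line with it, e.g. at x = 0 and -128 mm.
- right_1: Right-handed ball-and-stick model on the bench, to be sorted: from above, red to green to blue runs CLOCKWISE. Sizes, origin and axes as for left_1 and left_2 (their mirror image).
- right_2: Right-handed ball-and-stick model on the bench, to be sorted: from above, red to green to blue runs CLOCKWISE. Sizes, origin and axes as for left_1 and left_2 (their mirror image).
- right_1_white (a point): Centre of the white ball (26 mm dia.) on top of right_1, 76 mm above its feet: the place to grip; below it a 7 mm stick, and the middle ball's top 29 mm below this point.
- right_2_white (a point): Centre of the white ball (26 mm dia.) on top of right_2, 76 mm above its feet: the place to grip; below it a 7 mm stick, and the middle ball's top 29 mm below this point.
- right_sample: Right-handed model (red to green to blue CLOCKWISE from above), same size and origin as the loose ones, already standing in the right-handed tray near the end away from the robot; to be left there.
- right_tray: White open tray of the right-handed models, fixed to the bench left or right of them (varies). Outside 400 (x) by 145 (y) by 35 mm high, walls and floor 5 mm. Origin: centre of its underside; x along it, away from the robot. Sample at about x = +130 mm; room for two models in line with it, e.g. at x = 0 and -128 mm.
- cylinder: Bystander, loose and easily tipped: glass measuring cylinder, 200 mm tall, tube 27 mm dia., blue foot 66 mm dia., blue ring 46 mm dia. 166 to 172 mm up. Origin: centre of the foot's underside.
- small_cylinder: Bystander, loose and easily tipped, close among the models: small glass measuring cylinder, 165 mm tall, tube 21 mm dia., blue foot 56 mm dia., blue ring 36 mm dia. 131 to 137 mm up. Origin: centre of the foot's underside.
- weighing_bottle: Bystander, loose, close among the models: glass weighing bottle with a knobbed lid, 44 mm dia., 50 mm high. Origin: centre of its underside.
- mortar: Bystander, loose: white mortar, 100 mm dia. at the rim, 55 mm high, with its pestle (15 mm thick) leaning in it towards the mortar's +x; the pestle's end reaches 63 mm out from the axis and 95 mm up. Origin: centre of its underside.
- flask: Bystander, loose: stoppered conical flask, 78 mm dia. at the foot, 122 mm high, beyond the models. Origin: centre of its underside.
- slide_boxes: Bystander, loose: stack of slide boxes, 85 by 100 mm, 62 mm high, beyond the models. Origin: centre of its underside.
- meter: Bystander, loose: white hand-held meter lying flat just outside the tray on the robot's left, 150 by 75 mm, 26 mm high. Origin: centre of its underside.

How it is judged:
At the end, for the whole second after the job is handed in: All six models stand in the tray of their own handedness (axis within 50 mm of its middle line and 170 mm of its middle lengthwise), feet within 5 mm of its floor, upright within 0.12 rad, slower than 0.02 m/s; the two samples within 15 mm of where they stood (x of left_1 in the frame of left_tray between -0.17 and 0.17 m and y of left_1 in the frame of left_tray between -0.05 and 0.05 m and z of left_1 in the frame of left_tray between 0 and 0.01 m and angle between each of left_1, left_2, right_1, right_2, left_sample, right_sample's own z axis and vertical below 0.12 rad and linear speed of each of left_1, left_2, right_1, right_2, left_sample, right_sample below 0.02 m/s and x of left_2 in the frame of left_tray between -0.17 and 0.17 m and y of left_2 in the frame of left_tray between -0.05 and 0.05 m and z of left_2 in the frame of left_tray between 0 and 0.01 m and x of right_1 in the frame of right_tray between -0.17 and 0.17 m and y of right_1 in the frame of right_tray between -0.05 and 0.05 m and z of right_1 in the frame of right_tray between 0 and 0.01 m and x of right_2 in the frame of right_tray between -0.17 and 0.17 m and y of right_2 in the frame of right_tray between -0.05 and 0.05 m and z of right_2 in the frame of right_tray between 0 and 0.01 m and x of left_sample in the frame of left_tray between -0.17 and 0.17 m and y of left_sample in the frame of left_tray between -0.05 and 0.05 m and z of left_sample in the frame of left_tray between 0 and 0.01 m and x of right_sample in the frame of right_tray between -0.17 and 0.17 m and y of right_sample in the frame of right_tray between -0.05 and 0.05 m and z of right_sample in the frame of right_tray between 0 and 0.01 m and distance of each of left_sample, right_sample from where it was at the start of the episode below 0.015 m); the robot touches nothing.
It fails at once if a model to be sorted is dropped or knocked flying: faster than 0.7 m/s while the fingers do not hold it (a fall of about 25 mm) ((linear speed of left_1 above 0.7 m/s and contact force between the fingers and left_1 below 0.05 N) or (linear speed of left_2 above 0.7 m/s and contact force between the fingers and left_2 below 0.05 N) or (linear speed of right_1 above 0.7 m/s and contact force between the fingers and right_1 below 0.05 N) or (linear speed of right_2 above 0.7 m/s and contact force between the fingers and right_2 below 0.05 N)).
It fails at once if a model already in a tray is shifted by more than 15 mm or tipped by more than 0.3 rad (distance of any of left_sample, right_sample from where it was at the start of the episode above 0.015 m or angle between any of left_sample, right_sample's own z axis and vertical above 0.3 rad).
It fails at once if a measuring cylinder, the mortar, weighing bottle, flask, slide boxes or meter is shifted by more than 20 mm or tipped by more than 0.3 rad (distance of any of cylinder, small_cylinder, weighing_bottle, mortar, flask, slide_boxes, meter from where it was at the start of the episode above 0.02 m or angle between any of cylinder, small_cylinder, weighing_bottle, mortar, flask, slide_boxes, meter's own z axis and vertical above 0.3 rad).
It also fails if it takes over 72 s, if anything falls off the work surface, if the arm or the gripper's body presses on something with over 40 N, if the wrist force passes 120 N, or if a joint passes its speed limit or range.

## Working session

There is one attempt and no reset: what is moved stays moved. The work goes in short steps, Python scripts to look and compute and a tool call to move; the robot and the scene stay as the last step left them, time stands still between calls to the robot, and variables do not carry over. Pictures are saved under pics/ and viewed, at most 10 in all, crops included, and the job is handed in when it is done.

Besides the shell and the picture viewer there is one more tool, called after "Emit:" by a JSON object that holds its "fn" and its "kwargs", one argument or row to a line. step_arm: Moves the arm, as the interface text tells. Its arguments: {"type":"object","properties":{"moves":{"type":"array"},"grip_force":{"type":"number"}},"required":["moves"]}

```bash
mkdir -p pics; python3 - <<'E'
from workcell import telemetry, imaging
import cv2,numpy as np
for n in ("top","scene"):
    im=imaging.read_camera(n); cv2.imwrite(f"pics/{n}0.png",cv2.resize(im[:,:,::-1],(800,600),interpolation=cv2.INTER_CUBIC))
    p=imaging.camera_params(n); print(n,p["camera_matrix"],p["D"],np.round(p["pose"],3))
s=telemetry.get_state(); print(s)
E
```

```text
top [[512.19277779   0.         283.74379416]
 [  0.         512.19277779 210.19199231]
 [  0.           0.           1.        ]] [0.03784242 0.         0.         0.         0.        ] [[-0.021  0.995 -0.102  0.508]
 [-1.    -0.02   0.008  0.077]
 [ 0.006  0.102  0.995  1.276]
 [ 0.     0.     0.     1.   ]]
scene [[411.10086549   0.         281.30130857]
 [  0.         411.10086549 213.43003489]
 [  0.           0.           1.        ]] [-0.05294214  0.          0.          0.          0.        ] [[ 0.605 -0.653  0.455  1.107]
 [ 0.796  0.503 -0.337 -0.294]
 [-0.009  0.566  0.825  0.977]
 [ 0.     0.     0.     1.   ]]
{'clock': 0.1, 'joint_pos': array([ 1.19641287e+00,  3.13937831e-01,  4.50534475e-02,  1.30361276e+00,
       -9.93183381e-06,  1.43118302e+00]), 'qvel': array([-0.00059599, -0.00049193,  0.00247854, -0.00116567, -0.0006866 ,
        0.00164773]), 'tau': array([ 2.68631571e-03, -4.81726599e+01,  2.99243671e+01,  1.27366197e-02,
       -1.37944094e-04,  1.32049882e-05]), 'tcp_pos': array([0.13359855, 0.55877038, 0.23047492]), 'orientation': array([-2.11352959e-04,  1.17115631e-01,  9.93117921e-01, -8.23741322e-04]), 'wrist_force': array([ 0.47377262, -0.17749886, -0.54314703]), 'ft_torque': array([ 0.02751968, -0.05529589,  0.00534277]), 'grip_force': 0.0, 'finger_gap': 0.08550967008996478}
```

View pics/top0.png

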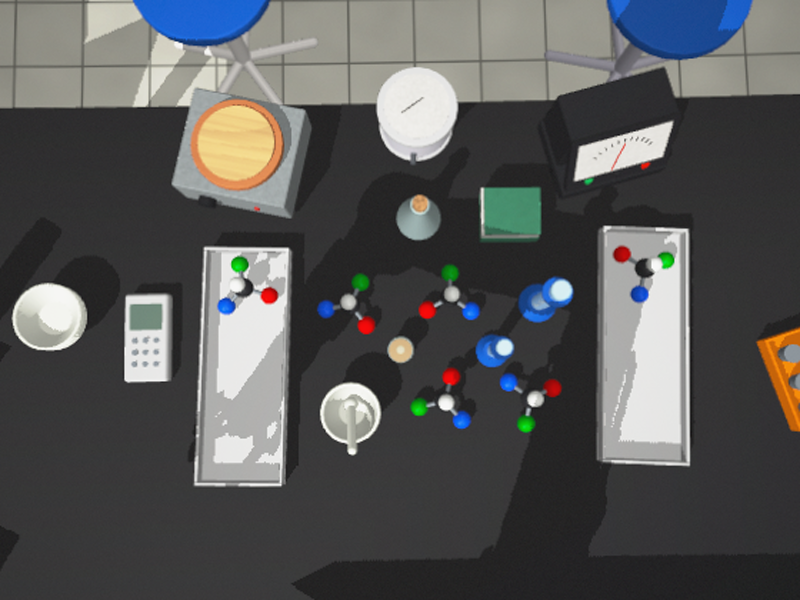

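View pics/scene0.png

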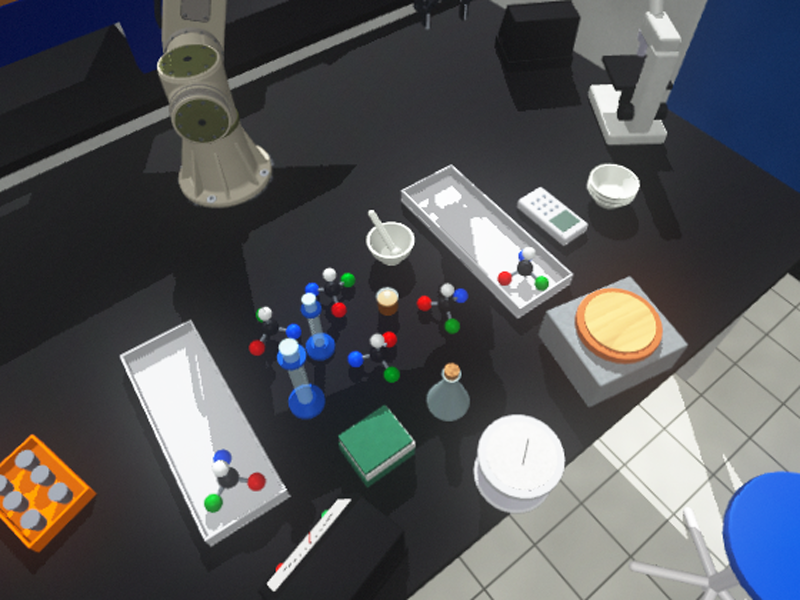

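The top view shows +x up and +y to the left. In the left tray (y>0) red, green, blue run anticlockwise, so it is left-handed; the right tray is right-handed. White balls of the loose models, in the 800 px picture:
- A (348,302): left-handed
- B (451,294): right-handed
- C (446,402): left-handed
- D (535,399): right-handed

The small cylinder's foot is at about (490,352), between B and D.

```bash
cat > h.py <<'E'
from workcell import telemetry, imaging
import cv2,numpy as np
from scipy.spatial.transform import Rotation as R
def unproj(n,px,z,P=None):
    p=P or imaging.camera_params(n); T=np.array(p["pose"])
    u=cv2.undistortPoints(np.array([[px]],float),np.array(p["camera_matrix"]),np.array(p["D"]))[0,0]
    d=T[:3,:3]@np.array([u[0],-u[1],-1]); o=T[:3,3]
    return o+d*(z-o[2])/d[2]
def tool(target,yaw=None):
    """shift in tool axes (mm) from now to target TCP; yaw = world angle of the closing line"""
    s=telemetry.get_state(); r=R.from_quat(np.roll(s["orientation"],-1)); M=r.as_matrix()
    y=np.arctan2(M[1,1],M[0,1])
    out=dict(shift=np.round(1000*M.T@(np.array(target)-s["tcp_pos"]),1),yaw=round(float(y),3),tcp=np.round(s["tcp_pos"],4),ax=np.round(M[:,2],3))
    if yaw is not None:
        d=(yaw-y+np.pi/2)%np.pi-np.pi/2; out["turnz"]=round(-d,3)
    return out
E
python3 - <<'E'
from h import *
im=imaging.read_camera("top"); hsv=cv2.cvtColor(im,cv2.COLOR_RGB2HSV)
H,S,V=[hsv[...,i].astype(int) for i in range(3)]
m=(S>140)&(V>50)
cols=dict(r=m&((H<8)|(H>172)),g=m&(H>45)&(H<75),b=m&(H>102)&(H<125))
feet=dict(A=dict(g=(360,282),r=(366,325),b=(325,309)),B=dict(g=(450,272),r=(427,311),b=(471,312)),
C=dict(r=(451,377),b=(461,420),g=(419,407)),D=dict(b=(509,382),r=(553,388),g=(526,424)),
LS=dict(g=(240,265),r=(269,296),b=(226,306)),RS=dict(r=(622,254),g=(665,260),b=(639,294)))
W=dict(A=(348,302),B=(451,294),C=(446,402),D=(535,399),LS=(237,285),RS=(655,265))
yy,xx=np.mgrid[:420,:560]
for k,f in feet.items():
    zb=.02 if k in("LS","RS") else .015
    P=[]
    for c,(u,v) in f.items():
        w=cols[c]&((xx-u*.7)**2+(yy-v*.7)**2<9**2)
        P.append(unproj("top",(xx[w].mean(),yy[w].mean()),zb)[:2])
    P=np.array(P); ctr=P.mean(0)
    print(k,ctr.round(4),"r",np.linalg.norm(P-ctr,axis=1).round(3),"ang",dict(zip(f,np.degrees(np.arctan2(*(P-ctr).T[::-1])).round())),"white",unproj("top",(W[k][0]*.7-.15,W[k][1]*.7-.15),zb+.061)[:2].round(4))
for n,px,z in [("Ltray",(205,248),.035),("Ltray",(291,249),.035),("Ltray",(285,485),.035),("Ltray",(195,486),.035),
 ("Rtray",(600,228),.035),("Rtray",(688,229),.035),("Rtray",(690,465),.035),("Rtray",(598,461),.035),
 ("cyltop",(559,289),.2),("cylfoot",(537,303),.006),("smalltop",(504,347),.165),("smallfoot",(492,352),.005),("bottle",(400,349),.05),("mortar",(350,412),.055),("pestle",(352,452),.09),("flask",(418,218),.01),("box",(510,212),.06)]:
    print(n,unproj("top",(px[0]*.7,px[1]*.7),z)[:2].round(3))
E
```

```text
A [0.6315 0.1624] r [0.044 0.044 0.044] ang {'g': np.float64(-23.0), 'r': np.float64(-143.0), 'b': np.float64(97.0)} white [0.6306 0.1625]
B [ 0.6412 -0.0084] r [0.044 0.044 0.044] ang {'g': np.float64(-3.0), 'r': np.float64(117.0), 'b': np.float64(-123.0)} white [ 0.6404 -0.0075]
C [0.4644 0.0057] r [0.044 0.044 0.044] ang {'r': np.float64(-18.0), 'b': np.float64(-137.0), 'g': np.float64(102.0)} white [0.4641 0.0055]
D [ 0.467  -0.1394] r [0.044 0.044 0.044] ang {'b': np.float64(51.0), 'r': np.float64(-69.0), 'g': np.float64(171.0)} white [ 0.4661 -0.1392]
LS [0.6638 0.3439] r [0.044 0.043 0.044] ang {'g': np.float64(13.0), 'r': np.float64(-107.0), 'b': np.float64(133.0)} white [0.6618 0.3434]
RS [ 0.6833 -0.3434] r [0.044 0.045 0.044] ang {'r': np.float64(52.0), 'g': np.float64(-70.0), 'b': np.float64(170.0)} white [ 0.681  -0.3439]
Ltray [0.732 0.408]
Ltray [0.728 0.261]
Ltray [0.332 0.273]
Ltray [0.335 0.421]
Rtray [ 0.753 -0.27 ]
Rtray [ 0.748 -0.42 ]
Rtray [ 0.351 -0.399]
Rtray [ 0.36  -0.247]
cyltop [ 0.631 -0.159]
cylfoot [ 0.629 -0.162]
smalltop [ 0.548 -0.08 ]
smallfoot [ 0.545 -0.081]
bottle [0.552 0.078]
mortar [0.45  0.163]
pestle [0.389 0.158]
flask [0.783 0.042]
box [ 0.779 -0.112]
```

```bash
python3 - <<'E'
from h import *
s=telemetry.get_state(); M=R.from_quat(np.roll(s["orientation"],-1)).as_matrix()
print("cam in tool",(M.T@(np.array(imaging.camera_params("wrist")["pose"])[:3,3]-s["tcp_pos"])).round(3))
print(tool((0.631,.1625,.231)))
for k,p in dict(start=s["tcp_pos"],A=(.631,.1625,0),C=(.464,.0055,0),B=(.6405,-.008,0),D=(.4665,-.1393,0),L0=(.532,.341,0),L1=(.404,.345,0),R0=(.553,-.334,0),R1=(.425,-.327,0)).items():
    q=M.T@np.array(p); print(k,(q*1000).round(1))
E
```

```text
cam in tool [ 0.065  0.    -0.141]
{'shift': array([-5.759e+02, -2.698e+02, -1.000e-01]), 'yaw': 1.336, 'tcp': array([0.1336, 0.5589, 0.2306]), 'ax': array([-0.   , -0.001, -1.   ])}
start [ 1.000e-01  5.743e+02 -2.314e+02]
A [-5.759e+02  3.048e+02 -5.000e-01]
C [-4.500e+02  1.133e+02 -2.000e-01]
B [-6.248e+02  1.412e+02 -3.000e-01]
D [-4.861e+02 -2.700e+01 -1.000e-01]
L0 [-438.1  455.4   -0.7]
L1 [-312.7  429.5   -0.6]
R0 [-6.155e+02 -1.962e+02  1.000e-01]
R1 [-4.894e+02 -2.192e+02  2.000e-01]
```

Emit:
{"fn": "step_arm", "kwargs": {
  "moves": [
    [[-288, -135, 0], [0, 0, 0], 85],
    [[-288, -135, 0], [0, 0, 0], 85],
    [[-288, -135, 0], [0, 0, 0], 85],
    [[-576, -270, 0], [0, 0, 0], 85],
    [[-576, -270, 0], [0, 0, 0], 85],
    [[-576, -270, 0], [0, 0, 0], 85],
    [[-576, -270, 0], [0, 0, 0], 85],
    [[-576, -270, 0], [0, 0, 0], 85]
  ],
  "grip_force": 30
}}

```text
clock: 0.82
tcp_pos: [0.3955, 0.3498, 0.2312]
orientation: [-0.0, 0.117, 0.993, 0.0]
wrist_force: [0.9, 0.8, -1.7]
finger_gap: 0.0848
grip_force: 0.0
```

```bash
python3 -c "
from h import *
print(tool((.631,.1625,.12),1.336))"
```

```text
{'shift': array([-272.6, -127.4,  111.2]), 'yaw': 1.336, 'tcp': array([0.3955, 0.3498, 0.2312]), 'ax': array([-0.,  0., -1.]), 'turnz': np.float64(0.0)}
```

Emit:
{"fn": "step_arm", "kwargs": {
  "moves": [
    [[-273, -127, 0], [0, 0, 0], 85],
    [[-273, -127, 0], [0, 0, 0], 85],
    [[-273, -127, 0], [0, 0, 0], 85],
    [[-273, -127, 0], [0, 0, 0], 85],
    [[-273, -127, 0], [0, 0, 0], 85],
    [[-273, -127, 0], [0, 0, 0], 85],
    [[-273, -127, 0], [0, 0, 0], 85],
    [[-273, -127, 0], [0, 0, 0], 85]
  ]
}}

```text
clock: 1.48
tcp_pos: [0.6346, 0.1597, 0.2297]
orientation: [0.001, 0.12, 0.993, -0.001]
wrist_force: [-1.3, -0.3, -1.1]
finger_gap: 0.0849
grip_force: 0.0
```

```bash
python3 -c "
from h import *
P=imaging.camera_params('wrist'); im=imaging.read_camera('wrist')
cv2.imwrite('pics/w1.png',im[:,:,::-1])
print(tool((.631,.1625,.054),1.336))
for n in [(0.631,.1625,.076)]:
  T=np.linalg.inv(P['pose']); c=(T@np.r_[n,1])[:3]; print(cv2.projectPoints(np.array([[c[0],-c[1],-c[2]]]),np.zeros(3),np.zeros(3),np.array(P['camera_matrix']),np.array(P['D']))[0])"
```

```text
{'shift': array([  3.4,   1.7, 175.6]), 'yaw': 1.331, 'tcp': array([0.6339, 0.1603, 0.2296]), 'ax': array([-0.   , -0.001, -1.   ]), 'turnz': np.float64(-0.005)}
[[[285.98575121 194.96930636]]]
```

View pics/w1.png

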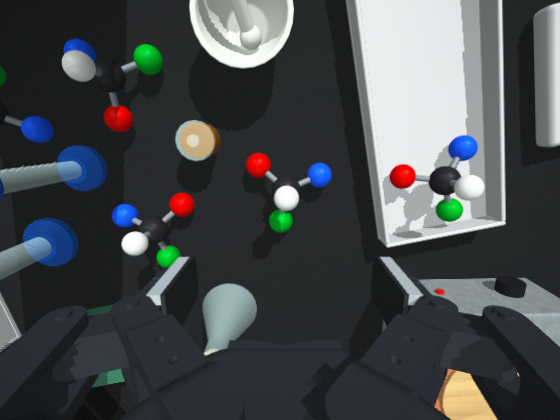

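The wrist view shows A's white ball at (286,197), against (286,195) predicted, so the positions agree. I'll descend on it.

Emit:
{"fn": "step_arm", "kwargs": {
  "moves": [
    [[0, 0, 40], [0, 0, 0], 85],
    [[0, 0, 80], [0, 0, 0], 85],
    [[0, 0, 120], [0, 0, 0], 70],
    [[0, 0, 155], [0, 0, 0], 60],
    [[0, 0, 170], [0, 0, 0], 60],
    [[0, 0, 176], [0, 0, 0], 60],
    [[0, 0, 176], [0, 0, 0], 40],
    [[0, 0, 176], [0, 0, 0], 20]
  ]
}}

```text
clock: 2.2
tcp_pos: [0.6307, 0.165, 0.0563]
orientation: [0.0, 0.117, 0.993, 0.0]
wrist_force: [-0.4, 0.1, 0.5]
finger_gap: 0.037
grip_force: 0.0
```

Emit:
{"fn": "step_arm", "kwargs": {
  "moves": [
    [[0, 0, 0], [0, 0, 0], 15],
    [[0, 0, 0], [0, 0, 0], 15],
    [[0, 0, 0], [0, 0, 0], 15],
    [[0, 0, 0], [0, 0, 0], 15],
    [[0, 0, -3], [0, 0, 0], 15],
    [[0, 0, -10], [0, 0, 0], 15],
    [[0, 0, -20], [0, 0, 0], 15],
    [[0, 0, -20], [0, 0, 0], 15]
  ]
}}

```text
clock: 2.87
tcp_pos: [0.6316, 0.1646, 0.0777]
orientation: [0.001, 0.117, 0.993, 0.0]
wrist_force: [1.0, 0.8, -0.3]
finger_gap: 0.0241
grip_force: 29.5
```

```bash
python3 -c "
from h import *
im=imaging.read_camera('wrist')
cv2.imwrite('pics/w2.png',im[:,:,::-1])
print(tool((.532,.341,.18),1.336),telemetry.get_state()['wrist_force'])"
```

```text
{'shift': array([ 137.6,  148.6, -103.2]), 'yaw': 1.336, 'tcp': array([0.6315, 0.1645, 0.077 ]), 'ax': array([ 0.003,  0.   , -1.   ]), 'turnz': np.float64(-0.0)} [ 0.73107874 -0.18957492 -1.58797568]
```

View pics/w2.png

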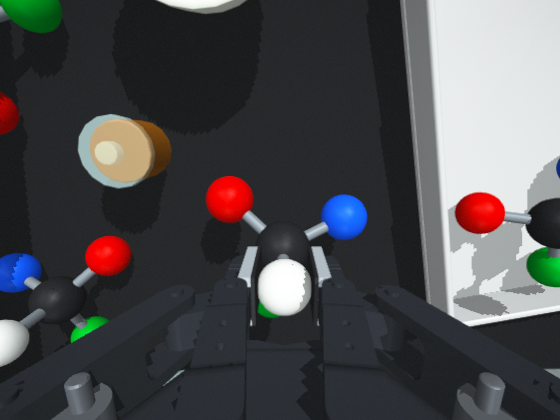

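The ball is held at a 24 mm gap and the model has lifted upright: white (284,287), middle ball (283,240), with its feet about 20 mm clear. Next, carry it to slot L0.

Emit:
{"fn": "step_arm", "kwargs": {
  "moves": [
    [[0, 0, -35], [0, 0, 0], 15],
    [[0, 0, -65], [0, 0, 0], 15],
    [[25, 27, -70], [0, 0, 0], 15],
    [[50, 54, -70], [0, 0, 0], 15],
    [[76, 82, -70], [0, 0, 0], 15],
    [[102, 110, -70], [0, 0, 0], 15],
    [[128, 138, -70], [0, 0, 0], 15],
    [[138, 149, -70], [0, 0, 0], 15]
  ],
  "grip_force": 40
}}

```text
clock: 3.58
tcp_pos: [0.5278, 0.3451, 0.1453]
orientation: [-0.001, 0.115, 0.993, 0.001]
wrist_force: [0.3, -0.4, -0.7]
finger_gap: 0.0236
grip_force: 39.3
```

Emit:
{"fn": "step_arm", "kwargs": {
  "moves": [
    [[0, 0, 20], [0, 0, 0], 15],
    [[0, 0, 40], [0, 0, 0], 15],
    [[0, 0, 60], [0, 0, 0], 15],
    [[0, 0, 70], [0, 0, 0], 15],
    [[0, 0, 76], [0, 0, 0], 15],
    [[0, 0, 76], [0, 0, 0], 15]
  ]
}}

```text
clock: 4.08
tcp_pos: [0.5301, 0.3408, 0.0679]
orientation: [-0.001, 0.117, 0.993, -0.001]
wrist_force: [-0.1, 0.1, -0.7]
finger_gap: 0.0236
grip_force: 39.4
```

```bash
python3 -c "
from h import *
im=imaging.read_camera('wrist')
cv2.imwrite('pics/w3.png',im[:,:,::-1])
print(tool((.532,.341,.062),1.336),telemetry.get_state()['wrist_force'])"
```

```text
{'shift': array([-1.1,  0.2,  7.1]), 'yaw': 1.336, 'tcp': array([0.5309, 0.3411, 0.0691]), 'ax': array([-0.001, -0.   , -1.   ]), 'turnz': np.float64(-0.0)} [ 0.64510268 -1.02988531 -1.33366441]
```

View pics/w3.png

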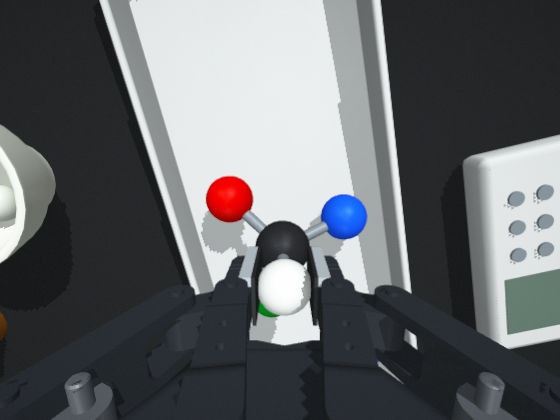

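The model sits unchanged in the fingers: red (230,199), blue (344,217), white (284,287). It is centred in the tray about 7 mm above the floor. Lower it gently.

Emit:
{"fn": "step_arm", "kwargs": {
  "moves": [
    [[0, 0, 3], [0, 0, 0], 15],
    [[0, 0, 5], [0, 0, 0], 15],
    [[0, 0, 7], [0, 0, 0], 15],
    [[0, 0, 7.5], [0, 0, 0], 15],
    [[0, 0, 7.5], [0, 0, 0], 15],
    [[0, 0, 7.5], [0, 0, 0], 15]
  ]
}}

```text
clock: 4.63
tcp_pos: [0.5314, 0.3415, 0.0626]
orientation: [0.001, 0.117, 0.993, 0.0]
wrist_force: [0.7, -1.0, 3.1]
finger_gap: 0.0237
grip_force: 39.6
```

Emit:
{"fn": "step_arm", "kwargs": {
  "moves": [
    [[0, 0, 0], [0, 0, 0], 35],
    [[0, 0, 0], [0, 0, 0], 50],
    [[0, 0, 0], [0, 0, 0], 60],
    [[0, 0, -20], [0, 0, 0], 60],
    [[0, 0, -60], [0, 0, 0], 60],
    [[0, 0, -100], [0, 0, 0], 60],
    [[-2, -38, -115], [0, 0, 0], 60],
    [[-3, -79, -120], [0, 0, 0], 60]
  ]
}}

```text
clock: 5.3
tcp_pos: [0.5181, 0.2657, 0.1861]
orientation: [0.004, 0.115, 0.993, 0.002]
wrist_force: [0.6, -0.5, 0.2]
finger_gap: 0.0599
grip_force: 0.0
```

```bash
python3 -c "
from h import *
print(tool((.464,.0055,.18),1.336))"
```

```text
{'shift': array([  -6.9, -265.7,    4.8]), 'yaw': 1.34, 'tcp': array([0.5181, 0.2657, 0.1861]), 'ax': array([ 0.008,  0.003, -1.   ]), 'turnz': np.float64(0.004)}
```

Emit:
{"fn": "step_arm", "kwargs": {
  "moves": [
    [[-1, -40, 0], [0, 0, 0], 60],
    [[-2, -81, 0], [0, 0, 0], 60],
    [[-4, -122, 0], [0, 0, 0], 60],
    [[-5, -163, 0], [0, 0, 0], 60],
    [[-6, -204, 0], [0, 0, 0], 60],
    [[-8, -245, 0], [0, 0, 0], 60],
    [[-8, -264, 0], [0, 0, 0], 60],
    [[-8, -264, 0], [0, 0, 0], 60]
  ]
}}

```text
clock: 5.97
tcp_pos: [0.4608, 0.002, 0.1819]
orientation: [-0.0, 0.12, 0.993, -0.0]
wrist_force: [0.5, 0.5, -0.4]
finger_gap: 0.06
grip_force: 0.0
```

```bash
python3 -c "
from h import *
P=imaging.camera_params('wrist'); im=imaging.read_camera('wrist')
cv2.imwrite('pics/w4.png',im[:,:,::-1])
print(tool((.464,.0055,.055),1.336))
T=np.linalg.inv(P['pose']); c=(T@np.r_[.464,.0055,.076,1])[:3]; print(cv2.projectPoints(np.array([[c[0],-c[1],-c[2]]]),np.zeros(3),np.zeros(3),np.array(P['camera_matrix']),np.array(P['D']))[0])"
```

```text
{'shift': array([ -2.1,   2.5, 126.9]), 'yaw': 1.332, 'tcp': array([0.4613, 0.0036, 0.1819]), 'ax': array([ 0.,  0., -1.]), 'turnz': np.float64(-0.004)}
[[[288.77132529 213.40824151]]]
```

View pics/w4.png

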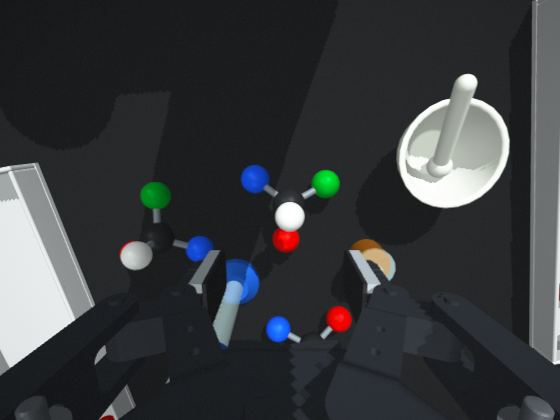

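White ball at (290,216), predicted (289,213). C has red below, blue upper left and green upper right in this flipped-down view, which is consistent with the top view. The small cylinder's foot is at (237,282) and clear of the fingers. Descend and grip.

Emit:
{"fn": "step_arm", "kwargs": {
  "moves": [
    [[-1, 1, 40], [0, 0, 0], 60],
    [[-1, 1, 80], [0, 0, 0], 60],
    [[-1, 1, 110], [0, 0, 0], 60],
    [[-1, 1, 122], [0, 0, 0], 60],
    [[-1, 1, 127], [0, 0, 0], 60],
    [[-1, 1, 127], [0, 0, 0], 40],
    [[-1, 1, 127], [0, 0, 0], 30],
    [[-1, 1, 127], [0, 0, 0], 15]
  ],
  "grip_force": 30
}}

```text
clock: 6.68
tcp_pos: [0.4644, 0.0062, 0.0561]
orientation: [0.001, 0.117, 0.993, 0.0]
wrist_force: [0.5, -0.5, 2.0]
finger_gap: 0.0246
grip_force: 26.2
```

Emit:
{"fn": "step_arm", "kwargs": {
  "moves": [
    [[0, 0, 0], [0, 0, 0], 15],
    [[0, 0, 0], [0, 0, 0], 15],
    [[0, 0, 0], [0, 0, 0], 15],
    [[0, 0, 0], [0, 0, 0], 15]
  ],
  "grip_force": 40
}}

```text
clock: 7.02
tcp_pos: [0.4641, 0.0059, 0.0559]
orientation: [0.001, 0.117, 0.993, 0.0]
wrist_force: [0.1, -0.0, 6.6]
finger_gap: 0.0236
grip_force: 39.5
```

```bash
python3 -c "
from h import *
print(tool((.404,.345,.23),1.336))"
```

```text
{'shift': array([ 136.9,  315.9, -174.2]), 'yaw': 1.336, 'tcp': array([0.4641, 0.0059, 0.0559]), 'ax': array([ 0.003, -0.   , -1.   ]), 'turnz': np.float64(-0.0)}
```

Emit:
{"fn": "step_arm", "kwargs": {
  "moves": [
    [[0, 0, -8], [0, 0, 0], 15],
    [[0, 0, -35], [0, 0, 0], 15],
    [[0, 0, -75], [0, 0, 0], 15],
    [[0, 0, -115], [0, 0, 0], 15],
    [[4, 10, -150], [0, 0, 0], 15],
    [[18, 42, -150], [0, 0, 0], 15],
    [[34, 79, -150], [0, 0, 0], 15],
    [[50, 116, -150], [0, 0, 0], 15]
  ]
}}

```text
clock: 7.68
tcp_pos: [0.4413, 0.1311, 0.2062]
orientation: [0.001, 0.119, 0.993, 0.0]
wrist_force: [1.2, 0.0, -1.0]
finger_gap: 0.0236
grip_force: 39.5
```

Emit:
{"fn": "step_arm", "kwargs": {
  "moves": [
    [[16, 37, 0], [0, 0, 0], 15],
    [[32, 74, 0], [0, 0, 0], 15],
    [[48, 111, 0], [0, 0, 0], 15],
    [[64, 147, 0], [0, 0, 0], 15],
    [[78, 180, 0], [0, 0, 0], 15],
    [[87, 200, 0], [0, 0, 0], 15],
    [[87, 200, 20], [0, 0, 0], 15],
    [[87, 200, 50], [0, 0, 0], 15]
  ]
}}

```text
clock: 8.35
tcp_pos: [0.4045, 0.348, 0.1572]
orientation: [0.002, 0.116, 0.993, 0.002]
wrist_force: [0.4, 0.0, -1.2]
finger_gap: 0.0235
grip_force: 39.5
```

```bash
python3 -c "
from h import *
print(tool((.404,.345,.063),1.336),telemetry.get_state()['wrist_force'])"
```

```text
{'shift': array([ 0.2, -3.4, 94.2]), 'yaw': 1.339, 'tcp': array([0.4045, 0.348 , 0.1572]), 'ax': array([ 0.005,  0.003, -1.   ]), 'turnz': np.float64(0.003)} [ 0.43828861  0.0460475  -1.15484927]
```

Emit:
{"fn": "step_arm", "kwargs": {
  "moves": [
    [[0, -2, 35], [0, 0, 0], 15],
    [[0, -2, 65], [0, 0, 0], 15],
    [[0, -2, 82], [0, 0, 0], 15],
    [[0, -2, 88], [0, 0, 0], 15],
    [[0, -2, 91], [0, 0, 0], 15],
    [[0, -2, 93], [0, 0, 0], 15],
    [[0, -2, 94], [0, 0, 0], 15],
    [[0, -2, 94], [0, 0, 0], 15]
  ]
}}

```text
clock: 9.02
tcp_pos: [0.4037, 0.3438, 0.0621]
orientation: [0.001, 0.117, 0.993, 0.001]
wrist_force: [0.8, -0.2, -0.7]
finger_gap: 0.0238
grip_force: 39.5
```

Emit:
{"fn": "step_arm", "kwargs": {
  "moves": [
    [[0, 0, 1], [0, 0, 0], 15],
    [[0, 0, 1.5], [0, 0, 0], 15],
    [[0, 0, 1.5], [0, 0, 0], 35],
    [[0, 0, 1.5], [0, 0, 0], 50],
    [[0, 0, 1.5], [0, 0, 0], 60],
    [[0, 0, -25], [0, 0, 0], 60],
    [[0, 0, -65], [0, 0, 0], 60],
    [[0, 0, -105], [0, 0, 0], 60]
  ]
}}

```text
clock: 9.68
tcp_pos: [0.4014, 0.3425, 0.1658]
orientation: [-0.002, 0.117, 0.993, -0.001]
wrist_force: [0.8, 0.2, -0.2]
finger_gap: 0.0601
grip_force: 0.0
```

Emit:
{"fn": "step_arm", "kwargs": {
  "moves": [
    [[-15, -14, -30], [0, 0, 0], 60],
    [[-45, -42, -40], [0, 0, 0], 60],
    [[-75, -69, -40], [0, 0, 0], 60],
    [[-105, -97, -40], [0, 0, 0], 60],
    [[-135, -125, -40], [0, 0, 0], 60],
    [[-165, -153, -40], [0, 0, 0], 60],
    [[-195, -181, -40], [0, 0, 0], 60],
    [[-225, -208, -40], [0, 0, 0], 60]
  ]
}}

```text
clock: 10.35
tcp_pos: [0.5739, 0.0867, 0.2059]
orientation: [0.0, 0.117, 0.993, 0.0]
wrist_force: [0.8, -0.1, 0.1]
finger_gap: 0.06
grip_force: 0.0
```

```bash
python3 -c "
from h import *
print(tool((.6405,-.008,.2),1.336))"
```

```text
{'shift': array([-86.8, -76.6,   5.9]), 'yaw': 1.336, 'tcp': array([0.5739, 0.0867, 0.2059]), 'ax': array([ 0.,  0., -1.]), 'turnz': np.float64(-0.0)}
```

Emit:
{"fn": "step_arm", "kwargs": {
  "moves": [
    [[-31, -27, 0], [0, 0, 0], 60],
    [[-62, -54, 0], [0, 0, 0], 60],
    [[-80, -71, 0], [0, 0, 0], 60],
    [[-87, -77, 0], [0, 0, 0], 60],
    [[-87, -77, 0], [0, 0, 0], 60],
    [[-87, -77, 0], [0, 0, 0], 60]
  ]
}}

```text
clock: 10.85
tcp_pos: [0.6393, -0.0062, 0.2053]
orientation: [-0.001, 0.117, 0.993, 0.0]
wrist_force: [0.5, -0.9, -0.0]
finger_gap: 0.0602
grip_force: 0.0
```

```bash
python3 -c "
from h import *
P=imaging.camera_params('wrist'); im=imaging.read_camera('wrist')
cv2.imwrite('pics/w5.png',im[:,:,::-1])
print(tool((.6405,-.008,.055),1.336))
T=np.linalg.inv(P['pose']); c=(T@np.r_[.6405,-.008,.076,1])[:3]; print(cv2.projectPoints(np.array([[c[0],-c[1],-c[2]]]),np.zeros(3),np.zeros(3),np.array(P['camera_matrix']),np.array(P['D']))[0])"
```

```text
{'shift': array([ -2.2,  -2.3, 150.6]), 'yaw': 1.337, 'tcp': array([ 0.639 , -0.0054,  0.2056]), 'ax': array([-0.001,  0.001, -1.   ]), 'turnz': np.float64(0.001)}
[[[282.35110626 206.46800266]]]
```

View pics/w5.png

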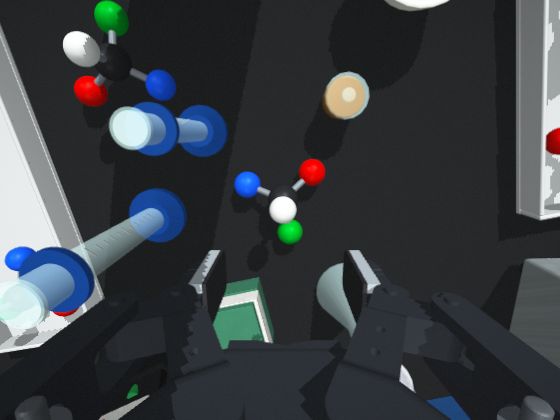

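White ball at (283,209), predicted (282,206). Both cylinders stand to the left, clear of the fingers. Descend and grip.

Emit:
{"fn": "step_arm", "kwargs": {
  "moves": [
    [[-1, -1, 40], [0, 0, 0], 60],
    [[-1, -1, 80], [0, 0, 0], 60],
    [[-1, -1, 120], [0, 0, 0], 60],
    [[-1, -1, 142], [0, 0, 0], 60],
    [[-1, -1, 150], [0, 0, 0], 60],
    [[-1, -1, 150], [0, 0, 0], 40],
    [[-1, -1, 150], [0, 0, 0], 30],
    [[-1, -1, 150], [0, 0, 0], 15]
  ],
  "grip_force": 30
}}

```text
clock: 11.57
tcp_pos: [0.6423, -0.0072, 0.0585]
orientation: [0.002, 0.117, 0.993, -0.0]
wrist_force: [0.4, -0.3, 1.6]
finger_gap: 0.0244
grip_force: 25.2
```

Emit:
{"fn": "step_arm", "kwargs": {
  "moves": [
    [[0, 0, 0], [0, 0, 0], 15],
    [[0, 0, 0], [0, 0, 0], 15],
    [[0, 0, 0], [0, 0, 0], 15],
    [[0, 0, 0], [0, 0, 0], 15]
  ],
  "grip_force": 40
}}

```text
clock: 11.9
tcp_pos: [0.6421, -0.0077, 0.0583]
orientation: [0.002, 0.117, 0.993, 0.0]
wrist_force: [-1.8, 1.2, 6.8]
finger_gap: 0.0235
grip_force: 39.5
```

Emit:
{"fn": "step_arm", "kwargs": {
  "moves": [
    [[0, 0, -8], [0, 0, 0], 15],
    [[0, 0, -35], [0, 0, 0], 15],
    [[0, 0, -75], [0, 0, 0], 15],
    [[0, 0, -115], [0, 0, 0], 15],
    [[0, 0, -155], [0, 0, 0], 15],
    [[0, 0, -195], [0, 0, 0], 15],
    [[0, 0, -232], [0, 0, 0], 15],
    [[0, 0, -240], [0, 0, 0], 15]
  ]
}}

```text
clock: 12.57
tcp_pos: [0.6424, -0.0081, 0.3043]
orientation: [0.006, 0.117, 0.993, -0.0]
wrist_force: [0.8, -0.7, -0.1]
finger_gap: 0.0233
grip_force: 39.4
```

```bash
python3 -c "
from h import *
print(tool((.553,-.334,.295),1.336),telemetry.get_state()['joint_pos'].round(2))"
```

```text
{'shift': array([  11.2, -337.8,    8.8]), 'yaw': 1.336, 'tcp': array([ 0.6424, -0.0081,  0.3043]), 'ax': array([ 0.011, -0.002, -1.   ]), 'turnz': np.float64(-0.0)} [-0.14  0.44  0.41  1.53 -0.    0.1 ]
```

Emit:
{"fn": "step_arm", "kwargs": {
  "moves": [
    [[0, -15, 0], [0, 0, 0], 15],
    [[2, -50, 0], [0, 0, 0], 15],
    [[3, -90, 0], [0, 0, 0], 15],
    [[4, -130, 0], [0, 0, 0], 15],
    [[5, -170, 0], [0, 0, 0], 15],
    [[7, -210, 0], [0, 0, 0], 15],
    [[8, -250, 0], [0, 0, 0], 15],
    [[10, -290, 0], [0, 0, 0], 15]
  ]
}}

```text
clock: 13.23
tcp_pos: [0.5616, -0.2895, 0.2941]
orientation: [-0.001, 0.117, 0.993, 0.0]
wrist_force: [0.4, -1.1, -0.6]
finger_gap: 0.0236
grip_force: 39.4
```

```bash
python3 -c "
from h import *
print(tool((.553,-.334,.064),1.336),telemetry.get_state()['joint_pos'].round(2))"
```

```text
{'shift': array([ -2.6, -45.4, 230.1]), 'yaw': 1.336, 'tcp': array([ 0.5616, -0.2895,  0.2941]), 'ax': array([-0.002,  0.001, -1.   ]), 'turnz': np.float64(-0.0)} [-0.6   0.43  0.37  1.51 -0.   -0.37]
```

Emit:
{"fn": "step_arm", "kwargs": {
  "moves": [
    [[-1, -28, 0], [0, 0, 0], 15],
    [[-2, -45, 5], [0, 0, 0], 15],
    [[-2, -45, 35], [0, 0, 0], 15],
    [[-2, -45, 75], [0, 0, 0], 15],
    [[-2, -45, 115], [0, 0, 0], 15],
    [[-2, -45, 155], [0, 0, 0], 15],
    [[-2, -45, 185], [0, 0, 0], 15],
    [[-2, -45, 205], [0, 0, 0], 15]
  ]
}}

```text
clock: 13.9
tcp_pos: [0.552, -0.3291, 0.085]
orientation: [-0.003, 0.117, 0.993, 0.002]
wrist_force: [-0.3, 0.2, -1.2]
finger_gap: 0.0234
grip_force: 39.5
```

```bash
python3 -c "
from h import *
im=imaging.read_camera('wrist')
cv2.imwrite('pics/w6.png',im[:,:,::-1])
print(tool((.553,-.334,.064),1.336))"
```

```text
{'shift': array([-3.9, -5.3, 17.7]), 'yaw': 1.336, 'tcp': array([ 0.5506, -0.3281,  0.0818]), 'ax': array([-0.01 ,  0.008, -1.   ]), 'turnz': np.float64(0.0)}
```

View pics/w6.png

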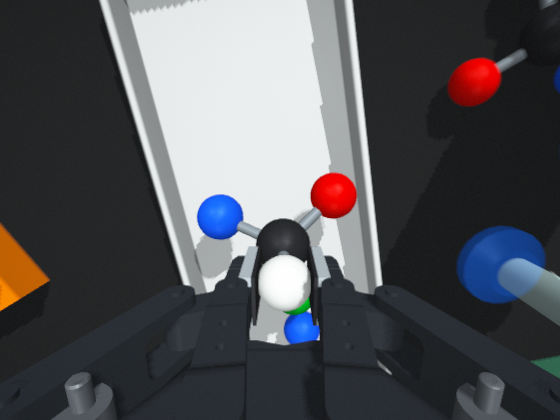

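Model B hangs over R0, with blue (220,216), red (333,195) and white (284,282). The sample's blue ball at (301,329) is clear. Lower it.

Emit:
{"fn": "step_arm", "kwargs": {
  "moves": [
    [[0, 0, 5], [0, 0, 0], 15],
    [[0, 0, 10], [0, 0, 0], 15],
    [[0, 0, 15], [0, 0, 0], 15],
    [[0, 0, 18], [0, 0, 0], 15],
    [[0, 0, 20], [0, 0, 0], 15],
    [[0, 0, 22], [0, 0, 0], 15],
    [[0, 0, 22], [0, 0, 0], 15]
  ]
}}

```text
clock: 14.53
tcp_pos: [0.5551, -0.3317, 0.069]
orientation: [0.0, 0.117, 0.993, -0.0]
wrist_force: [0.1, 0.3, -1.7]
finger_gap: 0.0236
grip_force: 39.5
```

Emit:
{"fn": "step_arm", "kwargs": {
  "moves": [
    [[0, 0, 2], [0, 0, 0], 15],
    [[0, 0, 4], [0, 0, 0], 15],
    [[0, 0, 5.5], [0, 0, 0], 15],
    [[0, 0, 6.5], [0, 0, 0], 15],
    [[0, 0, 6.5], [0, 0, 0], 15],
    [[0, 0, 6.5], [0, 0, 0], 15]
  ]
}}

```text
clock: 15.03
tcp_pos: [0.5549, -0.3321, 0.0634]
orientation: [0.0, 0.117, 0.993, -0.0]
wrist_force: [-2.0, 0.4, 5.5]
finger_gap: 0.0237
grip_force: 39.9
```

Emit:
{"fn": "step_arm", "kwargs": {
  "moves": [
    [[0, 0, 0], [0, 0, 0], 35],
    [[0, 0, 0], [0, 0, 0], 50],
    [[0, 0, 0], [0, 0, 0], 60],
    [[0, 0, -25], [0, 0, 0], 60],
    [[0, 0, -65], [0, 0, 0], 60],
    [[0, 0, -105], [0, 0, 0], 60],
    [[0, 0, -140], [0, 0, 0], 60],
    [[0, 0, -145], [0, 0, 0], 60]
  ]
}}

```text
clock: 15.7
tcp_pos: [0.5575, -0.3335, 0.215]
orientation: [0.005, 0.117, 0.993, -0.003]
wrist_force: [1.1, -0.4, 0.6]
finger_gap: 0.0596
grip_force: 0.0
```

```bash
python3 -c "
from h import *
print(tool((.4665,-.1393,.205),1.336))"
```

```text
{'shift': array([133.7, 167.7,   7.9]), 'yaw': 1.336, 'tcp': array([ 0.5575, -0.3335,  0.215 ]), 'ax': array([ 0.009, -0.007, -1.   ]), 'turnz': np.float64(0.0)}
```

Emit:
{"fn": "step_arm", "kwargs": {
  "moves": [
    [[20, 25, 0], [0, 0, 0], 60],
    [[45, 56, 0], [0, 0, 0], 60],
    [[70, 88, 0], [0, 0, 0], 60],
    [[95, 120, 0], [0, 0, 0], 60],
    [[120, 150, 0], [0, 0, 0], 60],
    [[131, 166, 0], [0, 0, 0], 60],
    [[131, 166, 0], [0, 0, 0], 60],
    [[131, 166, 0], [0, 0, 0], 60]
  ]
}}

```text
clock: 16.37
tcp_pos: [0.466, -0.1388, 0.2075]
orientation: [0.0, 0.116, 0.993, -0.0]
wrist_force: [0.0, 0.7, 0.1]
finger_gap: 0.0601
grip_force: 0.0
```

```bash
python3 -c "
from h import *
P=imaging.camera_params('wrist'); im=imaging.read_camera('wrist')
cv2.imwrite('pics/w7.png',im[:,:,::-1])
print(tool((.4665,-.1393,.055),1.336))
T=np.linalg.inv(P['pose']); c=(T@np.r_[.4665,-.1393,.076,1])[:3]; print(cv2.projectPoints(np.array([[c[0],-c[1],-c[2]]]),np.zeros(3),np.zeros(3),np.array(P['camera_matrix']),np.array(P['D']))[0])"
```

```text
{'shift': array([  0.4,   0.5, 152.5]), 'yaw': 1.337, 'tcp': array([ 0.4666, -0.1398,  0.2075]), 'ax': array([ 0.001, -0.001, -1.   ]), 'turnz': np.float64(0.001)}
[[[283.6449107  204.57020878]]]
```

View pics/w7.png

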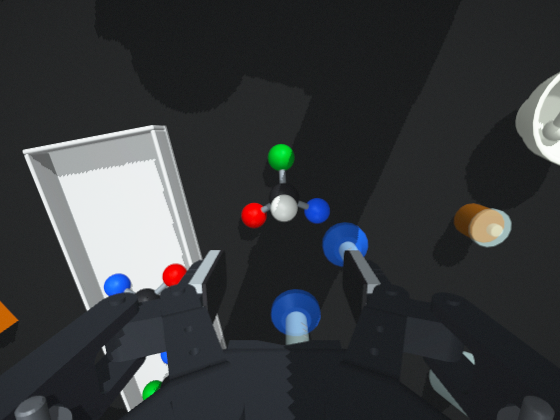

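White ball at (284,208), predicted (284,205). The small cylinder (foot at (345,245)) is offset ahead of the finger by over 30 mm. Descend and grip.

Emit:
{"fn": "step_arm", "kwargs": {
  "moves": [
    [[0, 0, 40], [0, 0, 0], 60],
    [[0, 0, 80], [0, 0, 0], 60],
    [[0, 0, 120], [0, 0, 0], 60],
    [[0, 0, 144], [0, 0, 0], 60],
    [[0, 0, 152], [0, 0, 0], 60],
    [[0, 0, 152], [0, 0, 0], 40],
    [[0, 0, 152], [0, 0, 0], 30],
    [[0, 0, 152], [0, 0, 0], 15]
  ],
  "grip_force": 30
}}

```text
clock: 17.08
tcp_pos: [0.4679, -0.1409, 0.057]
orientation: [0.002, 0.117, 0.993, -0.0]
wrist_force: [0.0, -0.3, 0.4]
finger_gap: 0.0243
grip_force: 25.8
```

Emit:
{"fn": "step_arm", "kwargs": {
  "moves": [
    [[0, 0, 0], [0, 0, 0], 15],
    [[0, 0, 0], [0, 0, 0], 15],
    [[0, 0, 0], [0, 0, 0], 15],
    [[0, 0, 0], [0, 0, 0], 15]
  ],
  "grip_force": 40
}}

```text
clock: 17.42
tcp_pos: [0.4679, -0.1405, 0.0569]
orientation: [0.002, 0.117, 0.993, -0.001]
wrist_force: [1.2, 0.1, 5.6]
finger_gap: 0.024
grip_force: 39.6
```

Emit:
{"fn": "step_arm", "kwargs": {
  "moves": [
    [[0, 0, -8], [0, 0, 0], 15],
    [[0, 0, -35], [0, 0, 0], 15],
    [[0, 0, -75], [0, 0, 0], 15],
    [[0, 0, -110], [0, 0, 0], 15],
    [[0, -20, -120], [0, 0, 0], 15],
    [[0, -60, -120], [0, 0, 0], 15],
    [[0, -100, -120], [0, 0, 0], 15],
    [[0, -140, -120], [0, 0, 0], 15]
  ]
}}

```text
clock: 18.08
tcp_pos: [0.4328, -0.2764, 0.1761]
orientation: [0.0, 0.116, 0.993, 0.0]
wrist_force: [-0.0, 0.0, -0.7]
finger_gap: 0.0236
grip_force: 39.5
```

```bash
python3 -c "
from h import *
print(tool((.425,-.327,.075),1.336))"
```

```text
{'shift': array([ -4. , -51.1, 101.1]), 'yaw': 1.338, 'tcp': array([ 0.4328, -0.2764,  0.1761]), 'ax': array([ 0.,  0., -1.]), 'turnz': np.float64(0.002)}
```

Emit:
{"fn": "step_arm", "kwargs": {
  "moves": [
    [[-3, -35, 0], [0, 0, 0], 15],
    [[-4, -50, 0], [0, 0, 0], 15],
    [[-4, -51, 25], [0, 0, 0], 15],
    [[-4, -51, 60], [0, 0, 0], 15],
    [[-4, -51, 85], [0, 0, 0], 15],
    [[-4, -51, 98], [0, 0, 0], 15],
    [[-4, -51, 101], [0, 0, 0], 15],
    [[-4, -51, 101], [0, 0, 0], 15]
  ]
}}

```text
clock: 18.75
tcp_pos: [0.4247, -0.325, 0.0733]
orientation: [-0.001, 0.117, 0.993, 0.001]
wrist_force: [0.2, 1.0, -0.8]
finger_gap: 0.0234
grip_force: 39.6
```

Emit:
{"fn": "step_arm", "kwargs": {
  "moves": [
    [[0, 0, 2], [0, 0, 0], 15],
    [[0, 0, 4], [0, 0, 0], 15],
    [[0, 0, 6], [0, 0, 0], 15],
    [[0, 0, 8], [0, 0, 0], 15],
    [[0, 0, 8], [0, 0, 0], 15],
    [[0, 0, 8], [0, 0, 0], 15]
  ]
}}

```text
clock: 19.25
tcp_pos: [0.4257, -0.3264, 0.0665]
orientation: [0.0, 0.117, 0.993, -0.0]
wrist_force: [0.2, -0.1, -1.5]
finger_gap: 0.0238
grip_force: 39.6
```

Contact is expected at z = 0.0619, so lower about 5 mm more.

Emit:
{"fn": "step_arm", "kwargs": {
  "moves": [
    [[0, 0, 2], [0, 0, 0], 15],
    [[0, 0, 4], [0, 0, 0], 15],
    [[0, 0, 5], [0, 0, 0], 15],
    [[0, 0, 5], [0, 0, 0], 15],
    [[0, 0, 5], [0, 0, 0], 15]
  ]
}}

```text
clock: 19.67
tcp_pos: [0.4258, -0.3264, 0.0619]
orientation: [0.0, 0.117, 0.993, -0.0]
wrist_force: [-0.4, 2.4, 5.2]
finger_gap: 0.0238
grip_force: 40.0
```

Emit:
{"fn": "step_arm", "kwargs": {
  "moves": [
    [[0, 0, 0], [0, 0, 0], 35],
    [[0, 0, 0], [0, 0, 0], 50],
    [[0, 0, 0], [0, 0, 0], 60],
    [[0, 0, -25], [0, 0, 0], 60],
    [[0, 0, -65], [0, 0, 0], 60],
    [[0, 0, -105], [0, 0, 0], 60],
    [[0, 0, -140], [0, 0, 0], 60],
    [[0, 0, -150], [0, 0, 0], 60]
  ]
}}

```text
clock: 20.33
tcp_pos: [0.4274, -0.3283, 0.2171]
orientation: [0.003, 0.117, 0.993, -0.003]
wrist_force: [0.6, -0.6, 0.4]
finger_gap: 0.0606
grip_force: 0.0
```

Emit:
{"fn": "step_arm", "kwargs": {
  "moves": [
    [[20, 20, 0], [0, 0, 0], 60],
    [[40, 45, -10], [0, 0, 0], 60],
    [[60, 70, -20], [0, 0, 0], 60],
    [[80, 100, -30], [0, 0, 0], 60],
    [[80, 130, -30], [0, 0, 0], 60],
    [[80, 160, -30], [0, 0, 0], 60],
    [[80, 160, -30], [0, 0, 0], 60],
    [[80, 160, -30], [0, 0, 0], 60]
  ]
}}

```text
clock: 21.0
tcp_pos: [0.385, -0.1509, 0.241]
orientation: [-0.0, 0.116, 0.993, -0.0]
wrist_force: [0.6, -0.6, -0.1]
finger_gap: 0.0599
grip_force: 0.0
```

```bash
python3 -c "
from h import *
im=imaging.read_camera('top'); cv2.imwrite('pics/top1.png',cv2.resize(im[:,:,::-1],(800,600),interpolation=cv2.INTER_CUBIC))"
```

```text
(no output)
```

View pics/top1.png

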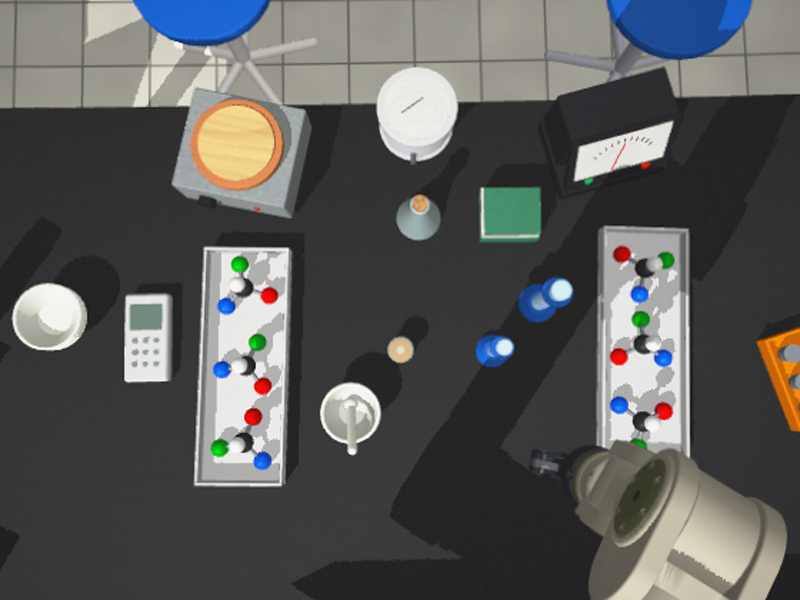

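The final top view shows three left-handed models upright in the left tray, at (241,287), (243,367) and (242,441). The right tray has three right-handed ones at (650,266), (650,345) and (650,422). The samples and bystanders are at the same pixels as before.

```bash
python3 -c "
from workcell import env; print(env.hand_in())"
```

```text
the job is handed in; nothing more can be done
None
```

All four loose models were set down upright in the tray of their own handedness, no sample or bystander visibly moved in the final top view, and the job was handed in at about 21 s; the hand-in returned no verdict.

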